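# Unscrew the nozzle jar

### The job

Open the tall glass jar of piping nozzles in the round wooden stand: unscrew its wooden lid anticlockwise until the thread lets go, lift it straight up off the jar, and lay it right way up, flat on the floor of the shallow metal baking tray. Do not drop the lid, and leave the short jar with the same lid standing where it is.

Things in the scene. Friction and masses are not known exactly. Their poses are not given: they have to be found in the camera images.
- lid_center (a point): Lid of the tall jar: smooth light-wood cylinder, 56 mm diameter, 50 mm high, 70 g; the point is on its axis half-way up, z up. Grip it across in any direction. Its lower 22 mm is hollow and screws over the neck, partly unscrewed already: it lets go after a further 25 to 75 degrees anticlockwise from above, so turn 85 (over 95 may meet a stop); turns easily, cannot be lifted before that.
- jar_mouth (a point): Centre of the rim of the tall glass jar, 175 mm above the table, z up. Jar 80 mm in diameter, steel nozzles inside, fixed in a round dark-wood stand (100 mm across, 24 mm high) screwed to the table. Lid on: its centre is 3 mm above this point, its top 28 mm. It comes off after 25 mm straight up. The jar's shoulder starts 25 mm below the rim, 62 mm across, full width 40 mm below.
- tray_floor (a point): Shallow bare-metal baking tray fixed to the table: 200 mm long (its x axis), 160 mm wide (its y axis), walls 18 mm high, 4 mm thick, narrow lips outside. The point is the centre of the upper face of its floor, 4 mm above the table, z up. The lid lying in it right way up has its centre 25 mm above this point.
- short_jar_center (a point): Bystander: loose short glass jar, 80 mm in diameter, with the same wooden lid, top of lid 143 mm above the table, standing straight on the table. The point is on its axis, 72 mm above its underside; z up. To be left standing where it is.
Mind the look-alikes: they are no part of the job. Leave any blue or purple look-alike of the part that bears lid_center alone.

How it is judged:
By the outcome, as a careful person would: the job done as asked, in the order asked, and still so for the second after the job is handed in, with the robot touching nothing.
It also fails if it takes over 51 s, if anything falls off the work surface, if the arm or the gripper's body presses on something with over 40 N, if the wrist force passes 120 N, or if a joint passes its speed limit or range.

### The arm

A 6-joint arm with a two-finger parallel gripper is mounted at the origin on the work surface. World frame = base frame: x ahead of the robot, y to its left, z up, the work surface at z = 0. Lengths are in m, angles in rad, forces in N, time in s.
With the tool pointing down it reaches from about 0.25 to 0.775 m from the base axis. Payload 4 kg.
Tool frame: the origin (TCP) lies between the finger pads; the fingertips stand ctrl.tip_extent ahead of it and the grasp point (between the pads) lies 2 mm behind it (ctrl.tip_extent is the distance from the TCP to the fingertips, in m); z points along the fingers, y is the line along which they close (so a half turn about z gives the same grasp; the last joint's range is limited). The gripper opens to 94 mm and grips with 3 to 60 N. Pads are 16 mm wide; open, the fingers measure 119 mm over their backs; the gripper's body (75 mm by 177 mm) begins 78 mm behind the grasp point.
Start: joints at [-0.103, 0.087, 1.371, -0, 1.684, -0.103], TCP at [0.55, -0, 0.198] pointing down, gripper open.
Joint ranges: [-3.1, 3.1], [-0.76, 2.03], [0.27, 2.55], [-1.08, 4.22], [0.17, 2.65], [-2.57, 2.57]. Speed limits (rad/s): [2.79, 2.79, 3.14, 3.14, 3.14, 3.14].

### API

Orientations are given as a 3x3 rotation matrix whose columns are the frame's x, y, z axes.
In Python, from station import ctrl gives the robot as it stands. Calls block until the motion is done:
- ctrl.move_to(position, orientation): joint-space move of the TCP to a pose.
- ctrl.servo_line(position, frame=None, velocity=0.15): straight line of the TCP; frame=None keeps the orientation; velocity is the mean speed in m/s.
- ctrl.move_joints(angles): joint-space move.
- ctrl.ungrasp() and ctrl.close(newtons=None): open the fingers fully, or close them until they stop; newtons is the grip in N (None keeps the last).
- ctrl.wait(seconds).
- ctrl.ik(position, orientation): joint angles nearest the present ones, or None.
- ctrl.state(): the state.
- ctrl.snapshot(name): name is "scene" or "side" or "wrist"; returns a dict with "image" (384x512x3 uint8, red, green, blue), "fx", "fy", "cx", "cy" (pixels), "position" and "orientation" of the camera in the world; the wrist camera has in their place "mount" (4x4, takes a point from camera to tool coordinates, whose origin is the TCP and whose axes are the flange's). Camera axes: x right, y up, looking along -z (the intrinsics and any distortion apply to the point x, -y, -z); pixel columns grow to the right and rows downward; lengths in m; the calibration is good to about 2 mm. A picture is of the moment at which its call begins: read the wrist's pose just before it. There is no depth.
A pose or a line that the arm cannot do raises ctrl.Unreachable and nothing moves.
- ctrl.hand_in(): hands the job in; it is judged then, once.
The state is a dict: "time_s": time; "joint_positions": joint angles; "joint_vel": joint speeds; "joint_efforts": joint torques, N m; "tcp_pos": TCP position; "orientation": TCP orientation; "ft_force": force on the tool from outside, world axes, zero at the start; "torque": the same for the moment, N m; "grip_width": finger opening in m; "grip_force": force on a finger pad.
Only numpy, scipy, OpenCV 4.12 (cv2) and the standard library are available. Lean on these libraries where they do the work, as an engineer would, in place of code of your own. Each camera call takes 0.05 s, during which the arm holds its last target. There are 200 camera calls.

## Working session

There is one attempt and no reset: what is moved stays moved. The work goes in short steps, each a Python script; the robot and the scene stay as the last script left them, time stands still between calls to the robot, and variables do not carry over. Pictures are saved under pics/ and viewed, at most 10 in all, crops included, and the job is handed in when it is done.

```bash
mkdir -p pics; ls; cat > h.py <<'E'
import numpy as np, cv2
from station import ctrl
def snap(n,f):
    st=ctrl.state(); s=ctrl.snapshot(n); cv2.imwrite(f'pics/{f}.png',s['image'][:,:,::-1])
    if 'mount' in s:
        T=np.eye(4);T[:3,:3]=st['orientation'];T[:3,3]=st['tcp_pos'];M=T@s['mount'];s['position']=M[:3,3];s['orientation']=M[:3,:3]
    np.savez(f'pics/{f}.npz',**{k:v for k,v in s.items() if k!='image'})
    return s
def ray(f,u,v):
    s=np.load(f'pics/{f}.npz')
    d=np.array([(u-s['cx'])/s['fx'],-(v-s['cy'])/s['fy'],-1]); return s['position'],s['orientation']@d
def onz(f,u,v,z):
    o,d=ray(f,u,v); return o+d*(z-o[2])/d[2]
def px(f,p):
    s=np.load(f'pics/{f}.npz'); c=s['orientation'].T@(np.array(p)-s['position'])
    return s['cx']+s['fx']*c[0]/-c[2], s['cy']-s['fy']*c[1]/-c[2]
E
python3 - <<'E'
from h import *
for n in ['scene','side','wrist']:
    s=snap(n,n+'0'); print({k:(np.round(v,3).tolist() if not isinstance(v,str) else v) for k,v in s.items() if k!='image'})
a=[cv2.imread(f'pics/{n}0.png') for n in ['scene','side']]
st=ctrl.state();print(st['time_s'],st['ft_force'],ctrl.tip_extent,np.round(st['orientation'],3).tolist())
E
```

```text
pics
{'fx': 350.497, 'fy': 350.497, 'cx': 256.683, 'cy': 194.568, 'position': [0.656, 0.721, 0.749], 'orientation': [[-0.99, -0.09, 0.112], [0.144, -0.621, 0.77], [0.001, 0.779, 0.627]]}
{'fx': 437.4, 'fy': 437.4, 'cx': 250.099, 'cy': 188.001, 'position': [0.485, -1.015, 0.784], 'orientation': [[1.0, -0.006, -0.027], [-0.019, 0.548, -0.836], [0.02, 0.836, 0.548]]}
{'fx': 333.852, 'fy': 333.852, 'cx': 254.498, 'cy': 191.027, 'mount': [[0.001, 0.972, 0.236, 0.068], [1.0, -0.001, -0.0, 0.0], [0.0, 0.236, -0.972, -0.187], [0.0, 0.0, 0.0, 1.0]], 'position': [0.55, 0.068, 0.384], 'orientation': [[1.0, -0.001, 0.002], [0.001, 0.972, 0.236], [-0.002, -0.236, 0.972]]}
0.15 [-0.00620307 -0.00895596  0.54030517] 0.017 [[-0.0, 1.0, -0.002], [1.0, 0.0, 0.0], [0.0, -0.002, -1.0]]
```

View pics/scene0.png

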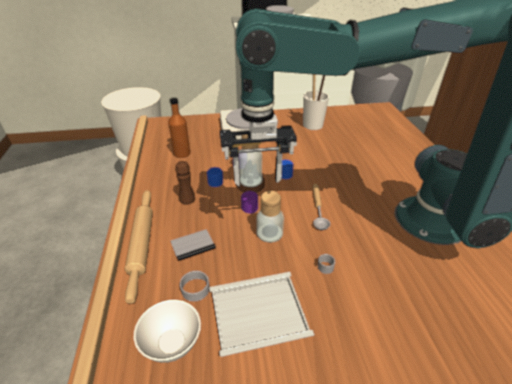

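View pics/side0.png

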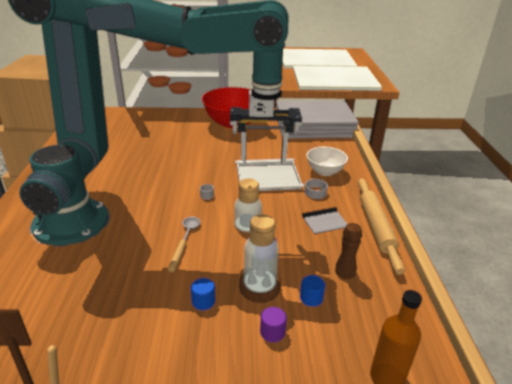

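The side view shows the tall jar in its dark stand, lid at (263,228), and the short jar with its lid at (249,186). The blue cylinders at (203,295) and (313,290) and the purple one at (273,325) are look-alikes. The tray is at (269,175) in the side view and (260,312) in the scene view. I choose the lid at (263,228), on the taller jar in the round dark stand, and check it in a close crop.

```bash
python3 - <<'E'
import cv2
a=cv2.imread('pics/side0.png')[150:310,190:350]; b=cv2.imread('pics/scene0.png')[180:360,190:340]
cv2.imwrite('pics/c1.png',cv2.resize(a,(600,600),interpolation=cv2.INTER_CUBIC))
cv2.imwrite('pics/c2.png',cv2.resize(b,None,fx=3.3333,fy=3.3333,interpolation=cv2.INTER_CUBIC))
E
```

```text
(no output)
```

View pics/c1.png

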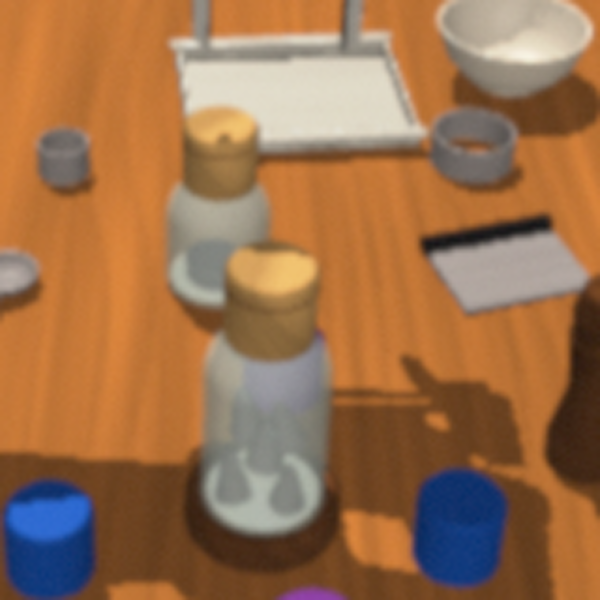

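View pics/c2.png

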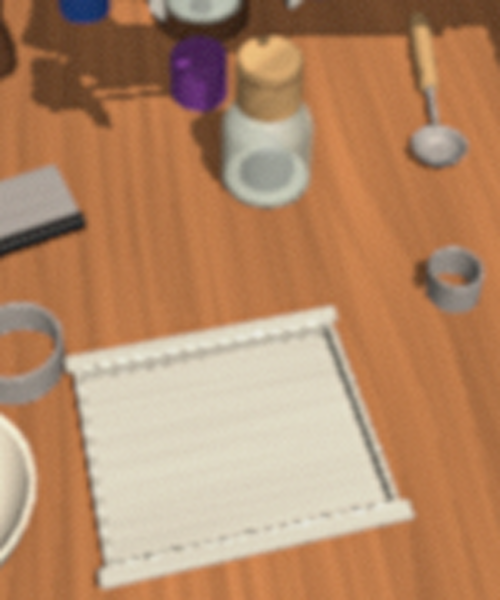

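The crops confirm it: the tall jar, with nozzles and the dark stand, has its lid top centred at crop (272,270). The short jar's lid top is at (221,130). The tray's corners in the scene crop are (70,365), (333,312), (408,510) and (103,582).

```bash
python3 - <<'E'
from h import *
S=lambda u,v,z:onz('side0',190+u/3.75,150+v/3.75,z)
C=lambda u,v,z:onz('scene0',190+u/3.3333,180+v/3.3333,z)
print('lid',S(272,270,.203),'w',S(227,270,.203),S(320,270,.203))
print('stand rim',S(185,490,.024),S(341,490,.024))
print('short side',S(221,130,.143),'scene',C(269,62,.143))
c=np.array([C(*p,.022) for p in [(70,365),(333,312),(408,510),(103,582)]]);print(c,c.mean(0),[np.linalg.norm(c[i]-c[i-1]) for i in range(4)])
s=np.array([S(*p,.022) for p in [(172,42),(389,37),(424,136),(186,152)]]);print(s,s.mean(0))
E
```

```text
lid [ 0.53812023 -0.26265422  0.203     ] w [ 0.5120742  -0.26283694  0.203     ] [ 0.56595502 -0.26245895  0.203     ]
stand rim [ 0.4890296  -0.26043206  0.024     ] [ 0.58888819 -0.26034372  0.024     ]
short side [ 0.51387826 -0.02046603  0.143     ] scene [ 5.12376243e-01 -4.04921149e-04  1.43000000e-01]
[[0.69166566 0.18269377 0.022     ]
 [0.48774978 0.16269681 0.022     ]
 [0.47390749 0.33060455 0.022     ]
 [0.67808204 0.35029737 0.022     ]] [0.58285124 0.25657312 0.022     ] [np.float64(0.16815314676331972), np.float64(0.20489403850930052), np.float64(0.16847735428318616), np.float64(0.20512204760981284)]
[[0.47616654 0.31839132 0.022     ]
 [0.68081656 0.33122007 0.022     ]
 [0.6932495  0.15988563 0.022     ]
 [0.48938199 0.13279049 0.022     ]] [0.58490365 0.23557188 0.022     ]
```

```bash
python3 - <<'E'
from h import *
for f in ['scene0','side0']:
    s=np.load(f'pics/{f}.npz');R=s['orientation'];print(list(s.keys()),np.linalg.det(R))
    for p in [(.497,0,.181),(.603,0,.181),(0,0,0),(.514,0,.143),(.514,-.02,.143)]: print(f,p,np.round(px(f,p),1))
a=cv2.imread('pics/side0.png')[90:200,210:320]; b=cv2.imread('pics/scene0.png')[110:220,210:320]
cv2.imwrite('pics/c3.png',cv2.resize(np.hstack([a,b]),(800,400),interpolation=cv2.INTER_CUBIC))
E
```

```text
['fx', 'fy', 'cx', 'cy', 'position', 'orientation'] 0.9999999999999994
scene0 (0.497, 0, 0.181) [276.8 187.1]
scene0 (0.603, 0, 0.181) [237.  190.7]
scene0 (0, 0, 0) [430.4 219. ]
scene0 (0.514, 0, 0.143) [270.1 198.7]
scene0 (0.514, -0.02, 0.143) [268.9 194.2]
['fx', 'fy', 'cx', 'cy', 'position', 'orientation'] 0.9999999999999999
side0 (0.497, 0, 0.181) [242.8 168.7]
side0 (0.603, 0, 0.181) [282. 169.]
side0 (0, 0, 0) [ 70.3 221.2]
side0 (0.514, 0, 0.143) [248.9 180.6]
side0 (0.514, -0.02, 0.143) [249.  184.6]
```

View pics/c3.png

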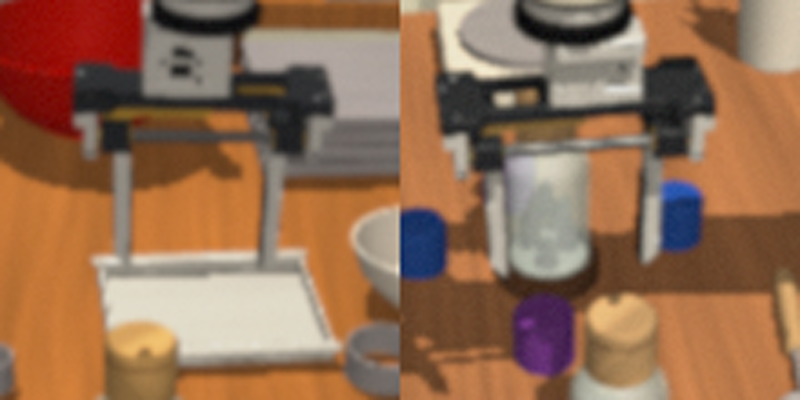

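View pics/wrist0.png

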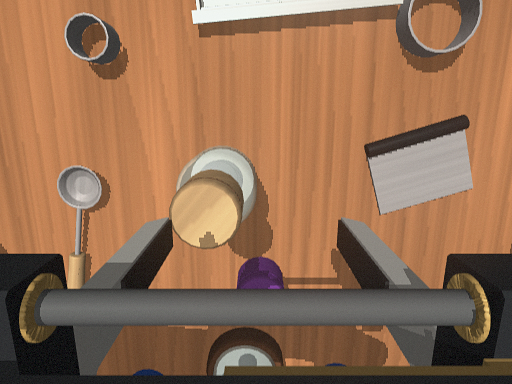

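```bash
python3 - <<'E'
from h import *
print('short lid wrist',onz('wrist0',207,213-1,.143), 'lid w', onz('wrist0',171,213,.143)-onz('wrist0',243,213,.143))
# tray near lip corners z .022
print('tray lip', onz('wrist0',194,21,.022), onz('wrist0',400,4,.022))
print('blade etc ladle bowl', onz('wrist0',80,186,.02))
# handles for cross-view ground points: scraper corners
print('scraper corner wrist',onz('wrist0',380,214,0.002),onz('wrist0',472,188,.002))
S=lambda u,v,z:onz('side0',190+u/3.75,150+v/3.75,z)
C=lambda u,v,z:onz('scene0',190+u/3.3333,180+v/3.3333,z)
print('side',S(468,311,.002),S(592,279,.002))
print('purple top wrist',onz('wrist0',260,270,.05),'side',onz('side0',273,315,.05),'scene',onz('scene0',249.5,195,.05))
print(px('wrist0',(.55,0,.198)),px('wrist0',(.503,0,.181)),px('wrist0',(.597,0,.181)))
E
```

```text
short lid wrist [ 0.51392282 -0.00733761  0.143     ] lid w [-5.44423657e-02 -8.13771651e-05  0.00000000e+00]
tray lip [0.48927114 0.15353089 0.022     ] [0.69232662 0.16890205 0.022     ]
blade etc ladle bowl [ 0.35414514 -0.0152797   0.02      ]
scraper corner wrist [ 0.6998122 -0.0532701  0.002    ] [ 0.80488321 -0.02117028  0.002     ]
side [ 0.70274091 -0.05191539  0.002     ] [ 0.80533612 -0.01208443  0.002     ]
purple top wrist [ 0.55570782 -0.10233717  0.05      ] side [ 0.56053913 -0.38675844  0.05      ] scene [ 0.55382802 -0.1384325   0.05      ]
(np.float64(254.65769793529256), np.float64(227.8429666160127)) (np.float64(181.2179597176513), np.float64(218.62155532855795)) (np.float64(328.23733540006356), np.float64(218.83616534395333))
```

The two gripper tips show that the scene and side cameras are biased about 3 px vertically, while the wrist camera agrees with the tips. Its picture shows the short jar lid at (207,213), which is y ≈ -0.007, the purple cylinder at (260,270), and the tray's near lip from (194,21) to (400,4). The tall jar should be at about (0.538, -0.252), so I move above it and look with the wrist camera at two yaws.

```bash
cat >> h.py <<'E'
def R(deg):
    a=np.radians(deg); return np.array([[np.cos(a),np.sin(a),0],[np.sin(a),-np.cos(a),0],[0,0,-1.]])
def circ(f,c,z,r=.028):
    t=np.linspace(0,2*np.pi,60); return np.array([px(f,(c[0]+r*np.cos(a),c[1]+r*np.sin(a),z)) for a in t])
E
python3 - <<'E'
from h import *
p=[.538,-.252,.33]
ctrl.servo_line([.55,0,.30],velocity=.25)
ims=[]
for y in (133,48):
    print(ctrl.ik(p,R(y))); ctrl.move_to(p,R(y)); f=f'w{y}'; s=snap('wrist',f)
    st=ctrl.state();print(st['time_s'],st['tcp_pos'],px(f,(.538,-.252,.203)))
    im=cv2.imread(f'pics/{f}.png'); cv2.polylines(im,[np.int32(circ(f,p,.203)*16)],True,(0,255,0),1,cv2.LINE_AA,4)
    u,v=np.int32(px(f,(.538,-.252,.203))); print(u,v)
    ims.append(im[max(0,v-100):v+100,u-100:u+100])
cv2.imwrite('pics/c4.png',cv2.resize(np.hstack([i for i in ims]),(800,400),interpolation=cv2.INTER_CUBIC))
E
```

```text
[-5.33466581e-01  2.03143196e-01  9.80273895e-01 -4.44089210e-16
  1.95817556e+00 -1.28395816e+00]
1.85 [ 0.53803834 -0.25092279  0.32885347] (np.float64(254.20957322658296), np.float64(183.59745175122717))
254 183
[-5.33466581e-01  2.03143196e-01  9.80273895e-01 -4.44089210e-16
  1.95817556e+00  1.99571705e-01]
3.2333 [ 0.53809744 -0.25164779  0.33003636] (np.float64(254.02586186392543), np.float64(183.04382174322564))
254 183
```

View pics/c4.png

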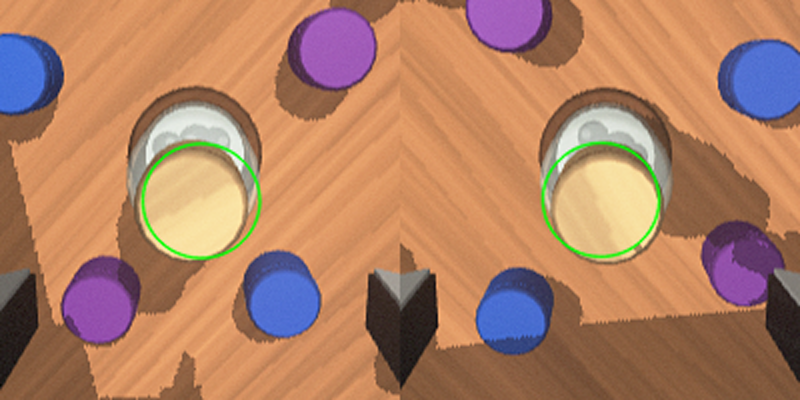

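The wrist views show the wooden lid centred at about (249.5,184) at yaw 133° and (257.3,185.5) at yaw 48°, each a few pixels off the green guess circle.

```bash
python3 - <<'E'
from h import *
print(onz('w133',249.5,184,.203),onz('w48',257.3,185.5,.203))
# stand outline (outer dia 100, z .024) top edge/left/right in crops as check
print(onz('w133',154+195/2,83+153/2,.024),onz('w48',154+206/2,83+153/2,.024))
# segment wood-light lid by colour as a cross check
for f in ('w133','w48'):
    im=cv2.imread(f'pics/{f}.png'); h=cv2.cvtColor(im,cv2.COLOR_BGR2HSV); m=cv2.inRange(h,(16,50,90),(30,180,255)); m[:140]=0;m[230:]=0;m[:,:200]=0;m[:,310:]=0
    c=max(cv2.findContours(m,0,1)[0],key=cv2.contourArea); e=cv2.fitEllipse(cv2.convexHull(c)); print(e,onz(f,*e[0],.203))
E
```

```text
[ 0.53497236 -0.25536949  0.203     ] [ 0.53873307 -0.25591237  0.203     ]
[ 0.53629388 -0.25650472  0.024     ] [ 0.53909973 -0.2571459   0.024     ]
((249.67457580566406, 182.7314910888672), (59.01835632324219, 62.3574333190918), 80.42967224121094) [ 0.53424952 -0.25434461  0.203     ]
((258.28900146484375, 183.6270751953125), (58.008358001708984, 62.6529655456543), 52.74763107299805) [ 0.54067376 -0.25516908  0.203     ]
```

```bash
python3 - <<'E'
from h import *
p=[.5375,-.2555,.30]
for y in (133,48):
    ctrl.move_to(p,R(y)); ctrl.wait(.4); f=f'v{y}'; snap('wrist',f)
    im=cv2.imread(f'pics/{f}.png'); h=cv2.cvtColor(im,cv2.COLOR_BGR2HSV); m=cv2.inRange(h,(16,50,90),(30,180,255)); m[:130]=0;m[250:]=0;m[:,:190]=0;m[:,320:]=0
    c=max(cv2.findContours(m,0,1)[0],key=cv2.contourArea); e=cv2.fitEllipse(cv2.convexHull(c)); print(ctrl.state()['tcp_pos'],e,onz(f,*e[0],.203), circ(f,p,.203).max(0)-circ(f,p,.203).min(0))
print(ctrl.state()['time_s'])
E
```

```text
[ 0.53749195 -0.25547739  0.30003497] ((252.2322235107422, 185.28683471679688), (65.00614166259766, 69.87877655029297), 80.58169555664062) [ 0.53357619 -0.25423643  0.203     ] [64.00207271 62.30368209]
[ 0.53748542 -0.25548496  0.30003701] ((254.0709991455078, 186.40811157226562), (65.3575210571289, 71.02420043945312), 111.05174255371094) [ 0.53977344 -0.25339765  0.203     ] [63.96543049 62.25562176]
6.8
```

```bash
python3 - <<'E'
from h import *
print(onz('v133',252.2,189,.203),onz('v48',254.1,190,.203))
ims=[]
for f in ('v133','v48'):
    im=cv2.imread(f'pics/{f}.png'); cv2.polylines(im,[np.int32(circ(f,(.537,-.2565),.203)*16)],True,(0,255,0),1,cv2.LINE_AA,4); ims.append(im[135:235,204:304])
cv2.imwrite('pics/c5.png',cv2.resize(np.hstack(ims),(800,400),interpolation=cv2.INTER_CUBIC))
E
```

```text
[ 0.53582301 -0.2566911   0.203     ] [ 0.53763694 -0.25581164  0.203     ]
```

View pics/c5.png

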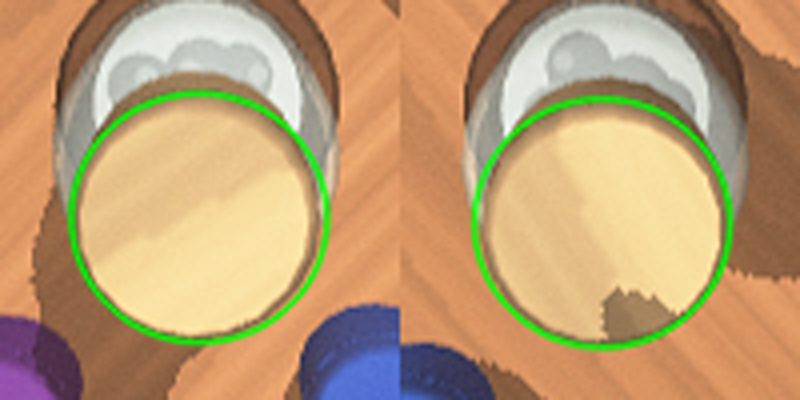

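Both views show the lid's outline matching the circle at (0.537, -0.2565, 0.203). Next I grip it and turn it 85° anticlockwise.

```bash
python3 - <<'E'
from h import *
def rep(t):
    s=ctrl.state(); print(t,round(s['time_s'],2),np.round(s['tcp_pos'],4),np.round(s['ft_force'],1),np.round(s['torque'],2),round(s['grip_width'],4),round(s['grip_force'],1))
c=[.537,-.2565]
ctrl.servo_line([*c,.22],R(48),velocity=.1); ctrl.servo_line([*c,.180],velocity=.06); rep('down')
ctrl.close(15); ctrl.wait(.2); rep('grip')
q=np.array(ctrl.state()['joint_positions']); q0=ctrl.ik([*c,.180],R(48)); print(np.round(q-q0,4))
for k in range(1,6):
    q=np.array(q0); q[5]-=np.radians(17*k); ctrl.move_joints(q); rep(17*k)
ctrl.wait(.2); rep('turned')
E
```

```text
down 8.57 [ 0.5372 -0.2566  0.1803] [-0.2  0.5 -0.4] [-0.    0.04 -0.04] 0.0944 0.0
grip 9.44 [ 0.537  -0.2565  0.1801] [-0.2 -0.4  0.2] [0.05 0.06 0.03] 0.0556 15.0
[ 0.     -0.0001 -0.0001  0.      0.     -0.    ]
17 9.82 [ 0.537  -0.2565  0.1801] [ 0.5 -0.2  0.2] [ 0.02  0.04 -0.01] 0.0556 15.0
34 10.21 [ 0.537  -0.2565  0.1801] [-0.1 -0.2  0.8] [-0.02  0.06 -0.01] 0.0561 15.0
51 10.59 [ 0.537  -0.2565  0.1801] [-0.1  0.7  1. ] [-0.05  0.04 -0.05] 0.0556 15.0
68 10.97 [ 0.5369 -0.2565  0.1801] [-1.2  0.4  0.9] [0.05 0.06 0.  ] 0.0559 15.0
85 11.36 [ 0.5368 -0.2566  0.1801] [-1.9 -0.3  1.8] [-0.04  0.16  0.04] 0.0556 15.0
turned 11.56 [ 0.5368 -0.2566  0.1801] [-2.1 -0.9  2.1] [-0.05  0.31 -0.05] 0.0554 15.0
```

```bash
python3 - <<'E'
from h import *
for z in (.183,.187,.195,.215):
    ctrl.servo_line([.537,-.2565,z],velocity=.03); s=ctrl.state(); F=s['ft_force']; print(round(s['time_s'],2),np.round(s['tcp_pos'],4),np.round(F,1),round(s['grip_width'],4))
    if abs(F[2])>6: print('stuck'); break
else:
    ctrl.servo_line([.537,-.2565,.30],velocity=.12); ctrl.wait(.2); s=ctrl.state(); print(np.round(s['tcp_pos'],4),np.round(s['ft_force'],1),s['grip_width']); snap('wrist','lift'); snap('side','sidelift')
    a=cv2.imread('pics/sidelift.png')[130:330,160:360]; b=cv2.imread('pics/lift.png')[:,64:448]
    cv2.imwrite('pics/c6.png',np.hstack([cv2.resize(a,(400,400)),cv2.resize(b,(400,400))]))
E
```

```text
11.81 [ 0.5369 -0.2564  0.1827] [-0.8  1.8 -0.8] 0.0558
12.09 [ 0.5369 -0.2565  0.1872] [-2.3 -0.2 -0.7] 0.0554
12.51 [ 0.5375 -0.2566  0.1956] [ 0.1  0.9 -1.4] 0.0555
13.32 [ 0.537  -0.2565  0.2149] [-0.1  0.3 -1.3] 0.0554
[ 0.5367 -0.2563  0.2988] [-0.2 -0.4 -0.8] 0.05587786778718782
```

View pics/c6.png

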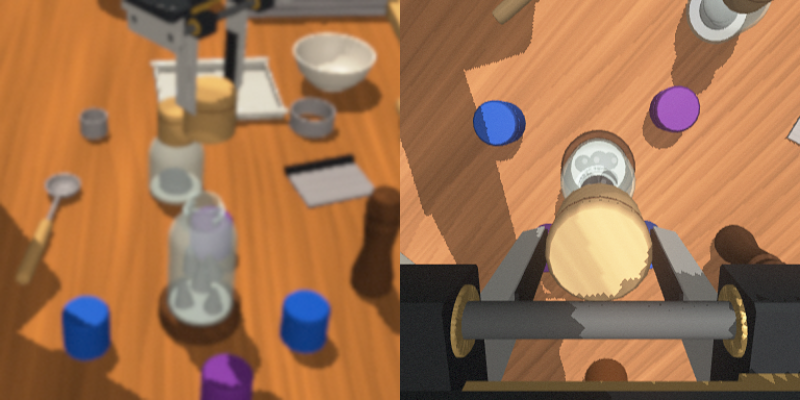

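The lid is off the jar and held level between the fingers: it is at (210,108) in the left half of the picture and the jar's open neck is visible below. Next is the tray.

```bash
python3 - <<'E'
from h import *
c=[.584,.247]
def rep(t):
    s=ctrl.state(); print(t,round(s['time_s'],2),np.round(s['tcp_pos'],4),np.round(s['ft_force'],1),round(s['grip_width'],4)); return s['ft_force'][2]
ctrl.move_to([*c,.28],R(95.6)); rep('above')
ctrl.servo_line([*c,.06],velocity=.15); ctrl.servo_line([*c,.038],velocity=.04); ctrl.wait(.3); f0=rep('near')
z=.038
while z>.027:
    z-=.001; ctrl.servo_line([*c,z],velocity=.015); ctrl.wait(.1); f=rep(z)
    if f-f0>2.5: break
snap('wrist','near')
E
```

```text
above 16.32 [0.5843 0.2461 0.28  ] [-0.4  0.5 -0.1] 0.0555
near 18.93 [0.5842 0.2471 0.0383] [ 0.5 -0.1 -1.3] 0.0555
0.037 19.28 [0.584 0.247 0.037] [ 0.4  0.  -0.8] 0.0557
0.036 19.63 [0.584 0.247 0.036] [ 0.1  0.9 -0.9] 0.0556
0.034999999999999996 19.98 [0.584 0.247 0.035] [ 0.7 -0.8 -0.8] 0.0555
0.033999999999999996 20.33 [0.584 0.247 0.034] [-0.1  0.5 -0.5] 0.0552
0.032999999999999995 20.68 [0.584 0.247 0.033] [ 0.2 -0.2 -0.2] 0.056
0.031999999999999994 21.03 [0.584 0.247 0.032] [-0.4 -0.6 -1.4] 0.0556
0.030999999999999993 21.38 [0.5841 0.247  0.0311] [ 0.3  0.4 -0.4] 0.0558
0.029999999999999992 21.73 [0.5841 0.247  0.031 ] [-2.4 -0.8  6.6] 0.0554
```

```bash
python3 - <<'E'
from h import *
ctrl.servo_line([.584,.247,.031],velocity=.015)
ctrl.ungrasp(); ctrl.wait(.3); ctrl.servo_line([.584,.247,.12],velocity=.06); ctrl.servo_line([.584,.247,.30],velocity=.2)
ctrl.wait(.3); s=ctrl.state(); print(s['time_s'],s['grip_width'],s['ft_force'])
snap('wrist','end'); snap('scene','sceneend')
a=cv2.imread('pics/end.png')[:,64:448]; b=cv2.imread('pics/sceneend.png')[100:384,150:434]
cv2.imwrite('pics/c7.png',np.hstack([cv2.resize(a,(400,400)),cv2.resize(b,(400,400))]))
E
```

```text
26.075 0.09380166956356416 [-0.25050291  0.41540211  0.32116899]
```

View pics/c7.png

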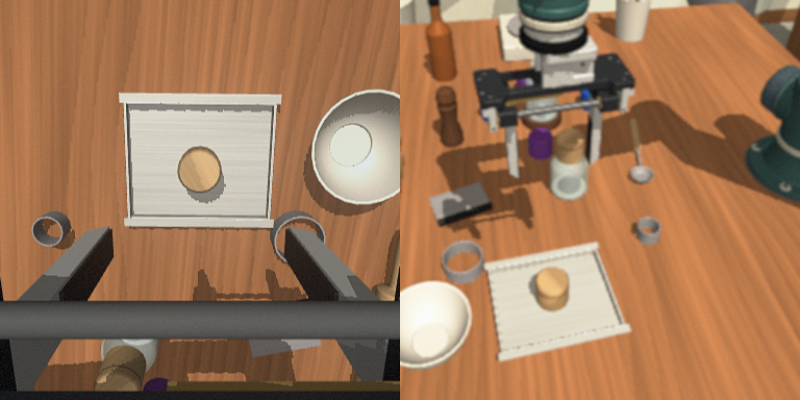

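The lid is lying flat and right way up in the middle of the tray, at (199,169) in the left half of the picture. The short jar is still standing in place, and the gripper is clear of everything.

```bash
python3 -c "
from station import ctrl
print(ctrl.hand_in())"
```

```text
the job is handed in; nothing more can be done
None
```

The tall jar's lid is unscrewed, lifted off and lying right way up on the floor of the tray, the short jar still stands where it was, and I handed the job in after about 26 s of robot time.

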